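Sort the parts of a stripped clock movement into their trays

ROBOT

A 6-joint arm with a two-finger parallel gripper is mounted at the origin on the work surface. World frame = base frame: x ahead of the robot, y to its left, z up, the work surface at z = 0. Lengths are in m, angles in rad, forces in N, time in s.
With the tool pointing down it reaches from about 0.375 to 0.9 m from the base axis. Payload 3.1 kg.
Tool frame: the origin (TCP) lies on the centre line of the jaws, within the pads' length; the fingertips stand 22 mm ahead of it and the grasp point (between the pads) lies 3 mm ahead of it; z points along the fingers, y is the line along which they close (so a half turn about z gives the same grasp; the last joint's range is limited). The gripper opens to 85 mm and grips with 20 to 120 N. Pads are 22 mm wide; open, the fingers measure 114 mm over their backs; the gripper's body (76 mm by 85 mm) begins 54 mm behind the grasp point. The pads swing forward as they close: fully open they stand 13 mm farther back than shut.
Start: joints at [-1.524, 0.527, 1.433, -0, 1.181, -0.178], TCP at [0.14, -0.609, 0.253] pointing down, gripper open.
Joint ranges: [-3.08, 3.08], [-0.75, 2.2], [0.22, 2.44], [-1.43, 4.57], [0, 2.65], [-2.85, 2.85]. Speed limits (rad/s): [2.79, 2.79, 3.14, 3.14, 3.14, 3.14].

INTERFACE

Orientations are given as a unit quaternion [x, y, z, w].
In Python, from station import sense, eyes, job gives the robot as it stands.
- The arm moves only by the tool nudge_tcp, called after "Emit:" in YAML: its name, and indented under it one key for each argument. Schema: {"type":"object","properties":{"ticks":{"type":"string"},"grip_n":{"type":"number"},"only":{"type":"string"},"quiet":{"type":"boolean"},"lines":{"type":"string"}},"required":["ticks"],"additionalProperties":false}. ticks is a string of 1 to 20 rows, one to a line, with the numbers parted by commas; each row has 5 numbers: dx, dy, dz in fractions of the full range, 1 being 0.6 m, then a turn about the tool's z in fractions of the full range, 1 being 180 degrees, then the opening from 0.0 (shut) to 1.0 (fully open); each row is the pose to reach, as a shift and turn from the pose commanded when the call began, along the tool's axes at that moment; what a row does not reach only later rows make up. A row lasts 1/10 s, in which the tool goes at most 0.05 m and 0.15 rad, less where a joint would pass 70% of its speed; a pose out of reach is approached as far as the arm can. The fingers move at their own pace and stop on an object; grip_n is the grip in N (left out, the last holds). Time passes only in rows, so rows that do not move let the fingers close. The tool returns the time, the measured TCP pose, the force, the opening and the grip force at its end. only (a regular expression) keeps the lines of the reply that match it, lines (a string "A,B") keeps lines A to B, and quiet returns only ok. A shift or turn number past 1, either way, is cut back to 1. Input that does not fit is refused with a message, and nothing moves.
- sense(): the state, without advancing time (a new reading comes with each control period).
- eyes.snapshot(name): name is "scene" or "side" or "wrist"; returns a dict with "pixels" (384x512x3 uint8, red, green, blue), "range_z" (384x512 float32, m along the optical axis (not along the pixel's ray), 0 where there is no reading), "fov_y" (degrees; the focal length in pixels is half the picture's height over the tangent of half this angle, whatever the lens; pixels are square), "cx", "cy" (the principal point, pixels), "R" (3x3) and "t" (3): a world point X has camera coordinates R X + t; the wrist camera has in their place "hand_eye" (4x4, takes a point from camera to tool coordinates, whose origin is the TCP and whose axes are the flange's). Camera axes: x right, y down, z forward; pixel columns grow to the right and rows downward; lengths in m; the calibration is good to about 2 mm. A picture is of the moment at which its call begins: read the wrist's pose just before it.
- job.sign_off(): hands the job in; it is judged then, once.
The state is a dict: "t": time; "q": joint angles; "qd": joint speeds; "tau": joint torques, N m; "tcp_pos": TCP position; "tool_rot": TCP orientation; "force": force on the tool from outside, world axes, zero at the start; "ft_torque": the same for the moment, N m; "finger_gap": opening from 0.0 (shut) to 1.0 (fully open); "gripper_force": force on a finger pad.
Only numpy, scipy, OpenCV 4.12 (cv2) and the standard library are available. Lean on these libraries where they do the work, as an engineer would, in place of code of your own. Each camera call takes 0.05 s, during which the arm holds its last target. There are 200 camera calls.

TASK

Sort the stripped clock's brass parts on the green mat into the three grey trays: both gear wheels into the round dish, both spring barrels into the square tray, and the long bar-shaped bridge into the oblong tray. Each part must lie flat on its tray's floor the same way up as it lies now, not on top of another part or on the rim; set the parts down, do not drop them. Leave the black loupe and the oil pot standing where they are.

Things in the scene. Friction and masses are not known exactly. Their poses are not given: they have to be found in the camera images.
- wheel_large: Brass gear wheel of 48 mm diameter lying flat on the green mat: toothed rim and spokes 5 mm thick, with a plain round hub of 12 mm diameter standing up from its middle to 32 mm above the underside (grip it by this hub). About 60 g. Origin: centre of the underside; z up along the hub.
- wheel_small: Brass gear wheel of 36 mm diameter lying flat on the green mat: toothed rim and spokes 5 mm thick, with a plain round hub of 12 mm diameter standing up from its middle to 32 mm above the underside (grip it by this hub). About 45 g. Origin: centre of the underside; z up along the hub.
- barrel_a: Spring barrel: plain closed brass drum standing on its flat end, 34 mm diameter, 26 mm tall, with a stub of 6 mm diameter rising another 4 mm from the middle of its top. About 110 g. Origin: centre of the underside; z up. The two barrels are alike.
- barrel_b: Spring barrel: plain closed brass drum standing on its flat end, 34 mm diameter, 26 mm tall, with a stub of 6 mm diameter rising another 4 mm from the middle of its top. About 110 g. Origin: centre of the underside; z up. The two barrels are alike.
- bridge: Movement bridge: straight brass bar lying flat, 86 mm long (its x axis), 14 mm wide (y), 12 mm tall (z, up), with a dark screw head near each end. About 100 g. Origin: centre of the underside.
- round_dish: Round grey plastic dish fixed to the mat, for the gear wheels: outside diameter 122 mm, inside diameter 116 mm, rim 13 mm above its underside, floor 3 mm thick. It holds both wheels side by side. Origin: centre of the underside (which is on the mat); z up.
- square_tray: Square grey plastic tray fixed to the mat, for the spring barrels: outside 106 x 106 mm, walls 3 mm thick and 13 mm high, floor 3 mm thick, so 100 x 100 mm inside. Origin: centre of the underside; x and y along its sides, z up.
- oblong_tray: Oblong grey plastic tray fixed to the mat, for the bridge: outside 66 mm (its x axis) by 136 mm (its y axis, the long way), walls 3 mm thick and 13 mm high, floor 3 mm thick, so 60 x 130 mm inside. Origin: centre of the underside; z up.
- loupe: Bystander: loose black watchmaker's loupe standing on its wide end among the parts, 34 mm diameter at the foot, 26 mm above, 32 mm tall, 40 g. Origin: centre of the underside. The mat is 2 mm thick, so everything on it stands at z = 2 mm; tweezers and a brush pen, under 10 mm high, also lie on the mat beside the loupe and oil pot.
- oil_pot: Bystander: loose steel oil pot with a black cap standing among the parts, 34 mm diameter at the foot, 24 mm tall, 80 g. Origin: centre of the underside.
There are look-alikes about, which are no part of the job. What is shaped like the square_tray but purple or red is not meant.

How it is judged:
At the end, for the whole second after the job is handed in: Both wheels in the round dish, both barrels in the square tray, the bridge in the oblong tray: each inside the walls, its underside under 7 mm above the tray's underside, tilted under 0.12 rad and right way up, released and at rest (horizontal distance between wheel_large and round_dish below 0.036 m and z of each of wheel_large, wheel_small in the frame of round_dish below 0.007 m and angle between each of wheel_large, wheel_small, barrel_a, barrel_b, bridge's own z axis and vertical below 0.12 rad and linear speed of each of wheel_large, wheel_small, barrel_a, barrel_b, bridge below 0.02 m/s and angular speed of each of wheel_large, wheel_small, barrel_a, barrel_b, bridge below 0.2 rad/s and contact force between the fingers and wheel_large below 0.1 N and horizontal distance between wheel_small and round_dish below 0.042 m and contact force between the fingers and wheel_small below 0.1 N and x of barrel_a in the frame of square_tray between -0.036 and 0.036 m and y of barrel_a in the frame of square_tray between -0.036 and 0.036 m and z of each of barrel_a, barrel_b in the frame of square_tray below 0.007 m and contact force between the fingers and barrel_a below 0.1 N and x of barrel_b in the frame of square_tray between -0.036 and 0.036 m and y of barrel_b in the frame of square_tray between -0.036 and 0.036 m and contact force between the fingers and barrel_b below 0.1 N and x of bridge in the frame of oblong_tray between -0.03 and 0.03 m and y of bridge in the frame of oblong_tray between -0.06 and 0.06 m and z of bridge in the frame of oblong_tray below 0.007 m and contact force between the fingers and bridge below 0.1 N); the robot touches nothing.
It fails at once if the loupe is pushed more than 20 mm from where it stood or knocked over (distance of loupe from where it was at the start of the episode above 0.02 m or angle between loupe's own z axis and vertical above 0.5 rad).
It fails at once if the oil pot is pushed more than 20 mm from where it stood or knocked over (distance of oil_pot from where it was at the start of the episode above 0.02 m or angle between oil_pot's own z axis and vertical above 0.5 rad).
It fails at once if a part falls free from 30 mm or more or is flung (faster than 0.75 m/s while not in the fingers) ((contact force between the fingers and wheel_large below 0.05 N and linear speed of wheel_large above 0.75 m/s) or (contact force between the fingers and wheel_small below 0.05 N and linear speed of wheel_small above 0.75 m/s) or (contact force between the fingers and barrel_a below 0.05 N and linear speed of barrel_a above 0.75 m/s) or (contact force between the fingers and barrel_b below 0.05 N and linear speed of barrel_b above 0.75 m/s) or (contact force between the fingers and bridge below 0.05 N and linear speed of bridge above 0.75 m/s)).
It also fails if it takes over 115 s, if anything falls off the work surface, if the arm or the gripper's body presses on something with over 40 N, if the wrist force passes 120 N, or if a joint passes its speed limit or range.

## Working session

There is one attempt and no reset: what is moved stays moved. The work goes in short steps, Python scripts to look and compute and a tool call to move; the robot and the scene stay as the last step left them, time stands still between calls to the robot, and variables do not carry over. Pictures are saved under pics/ and viewed, at most 14 in all, crops included, and the job is handed in when it is done.

```bash
mkdir -p pics; ls; python3 - <<'E'
from station import sense, eyes
import cv2, pickle
s=sense();print(s['t'],s['tcp_pos'],s['tool_rot'],s['finger_gap'])
d={}
for n in ("scene","side","wrist"):
    d[n]=eyes.snapshot(n); cv2.imwrite(f'pics/{n}0.png',d[n]['pixels'][:,:,::-1])
    print(n,d[n]['fov_y'],d[n]['cx'],d[n]['cy'],d[n].get('R'),d[n].get('t'),d[n].get('hand_eye'))
pickle.dump((s,d),open('d0.pkl','wb'))
E
```

```text
pics
0.0 [ 0.13992599 -0.60843577  0.25231324] [ 9.93630179e-01  1.12684634e-01  6.28822386e-05 -1.11205494e-03] 1.0010640572154934
scene 53.293719023555276 252.91082602907176 190.89954683394578 [[-0.43985079  0.89802758  0.0088176 ]
 [ 0.47643306  0.24165561 -0.84534851]
 [-0.7612771  -0.36762621 -0.53414244]] [ 0.18509601 -0.18241145  1.36038738] None
side 56.787060498711654 258.6851481422332 190.00117200102983 [[-0.98200707 -0.18805879 -0.01720472]
 [-0.12807742  0.7301945  -0.67112753]
 [ 0.13877422 -0.65684844 -0.74114225]] [0.44179658 0.08933188 0.82619299] None
wrist 66.40604473585086 257.368230986909 186.7906737743976 None None [[ 9.60800264e-04 -9.47827098e-01 -3.18783421e-01  8.14119819e-02]
 [ 9.99999052e-01  1.22517517e-03 -6.28812091e-04 -1.10260779e-03]
 [ 9.86570670e-04 -3.18782515e-01  9.47827376e-01 -1.21092410e-01]
 [ 0.00000000e+00  0.00000000e+00  0.00000000e+00  1.00000000e+00]]
```

View pics/scene0.png

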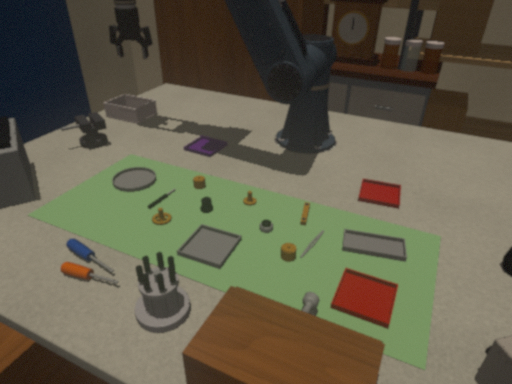

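View pics/wrist0.png

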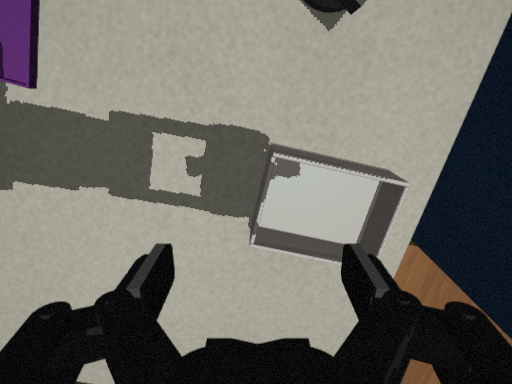

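View pics/side0.png

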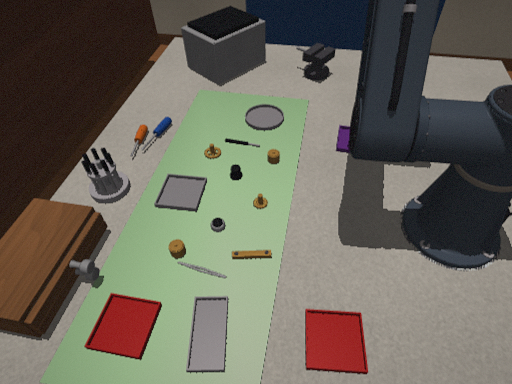

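Scene view: the brass barrels are at (200,183) and (288,252), the wheels at (161,217) and (250,200), and the bridge at (305,213). The grey trays on the mat are the dish (135,179), the square tray (210,245) and the oblong tray (374,244). The loupe is at (207,204) and the oil pot at (266,226).

The side view agrees: dish (265,117), wheels (212,153) and (260,202), barrels (274,156) and (177,248), bridge (252,254), square (181,192), oblong (209,333).

Candidates for the square tray are grey on the mat at side (181,192), red at (124,325) and (335,340), purple at (345,138), and an off-mat grey box at scene (130,108). The one on the mat fits, being grey, square and low.

```bash
cat > h.py <<'E'
import numpy as np, cv2, pickle
from scipy.spatial.transform import Rotation as Ro
def cloud(p, s=None):
    H,W=p['range_z'].shape; f=H/2/np.tan(np.radians(p['fov_y'])/2)
    u,v=np.meshgrid(np.arange(W),np.arange(H)); z=p['range_z'].astype(float)
    c=np.stack([(u-p['cx'])/f*z,(v-p['cy'])/f*z,z],-1)
    if 'R' in p and p['R'] is not None: return (c-p['t'])@np.array(p['R'])
    E=np.array(p['hand_eye']); t=c@E[:3,:3].T+E[:3,3]
    return t@Ro.from_quat(s['tool_rot']).as_matrix().T+s['tcp_pos']
def proj(p,X):
    H=384; f=H/2/np.tan(np.radians(p['fov_y'])/2); c=np.asarray(X)@np.array(p['R']).T+p['t']
    return c[...,:2]/c[...,2:]*f+[p['cx'],p['cy']]
def comps(mask,amin=20):
    n,l,st,ce=cv2.connectedComponentsWithStats(mask.astype(np.uint8))
    return [(l==i,ce[i],st[i,4]) for i in range(1,n) if st[i,4]>=amin]
E
python3 - <<'E'
from h import *
s,d=pickle.load(open('d0.pkl','rb'))
for n in('scene','side'):
    p=d[n];W=cloud(p);hsv=cv2.cvtColor(p['pixels'],cv2.COLOR_RGB2HSV);h,S,V=cv2.split(hsv)
    green=(h>38)&(h<80)&(S>50); g=W[green&(p['range_z']>0)]
    print(n,'mat z',np.median(g[:,2]),np.percentile(g,[1,99],axis=0)[:,:2].round(2).tolist())
    brass=(h>10)&(h<30)&(S>110)&(V>60)
    inm=(p['range_z']>0)&(abs(W[...,2]-.02)<.05)
    for m,c,a in comps(brass&inm):
        P=W[m];zt=np.percentile(P[:,2],95);T=P[P[:,2]>zt-.006]
        print(' brass',c.round(),a,'mean',P.mean(0).round(4),'top',zt.round(4),T.mean(0).round(4),'bbox',((T.min(0)+T.max(0))/2).round(4),np.ptp(T,axis=0).round(3))
    grey=(S<60)&(W[...,2]>-.0)&(W[...,2]<.045)&inm
    # things inside mat hull
    hull=cv2.convexHull(np.argwhere(cv2.morphologyEx(green.astype(np.uint8),cv2.MORPH_OPEN,np.ones((5,5))))[:,::-1].astype(np.int32))
    M=np.zeros(green.shape,np.uint8);cv2.fillConvexPoly(M,hull,1)
    for m,c,a in comps(grey&(M>0)):
        P=W[m];r=cv2.minAreaRect((P[:,:2]*1000).astype(np.float32))
        print(' grey',c.round(),a,np.median(P,0).round(4),'z95',np.percentile(P[:,2],95).round(4),'rect',np.round(r[0],1),np.round(r[1],1),round(r[2],1))
E
```

```text
scene mat z 0.0035753250405019814 [[0.38, -0.46], [0.75, 0.47]]
 brass [201.  63.] 39 mean [-0.723  -0.8953  0.0066] top 0.0453 [-0.7238 -0.8925  0.0451] bbox [-0.7253 -0.8904  0.0448] [0.014 0.018 0.003]
 brass [199. 181.] 99 mean [ 0.4477 -0.1554  0.0251] top 0.0325 [ 0.4448 -0.1573  0.0302] bbox [ 0.4425 -0.1598  0.0305] [0.032 0.031 0.008]
 brass [249. 199.] 90 mean [0.4508 0.0042 0.0133] top 0.0343 [0.4493 0.0031 0.034 ] bbox [0.45   0.0036 0.0334] [0.011 0.008 0.004]
 brass [305. 213.] 97 mean [0.4464 0.1564 0.0145] top 0.0172 [0.4458 0.156  0.0154] bbox [0.4418 0.1557 0.015 ] [0.076 0.025 0.007]
 brass [161. 217.] 181 mean [ 0.6176 -0.1553  0.011 ] top 0.0321 [ 0.6168 -0.1563  0.0338] bbox [ 0.6158 -0.1561  0.0337] [0.009 0.006 0.008]
 brass [288. 251.] 208 mean [0.6079 0.1751 0.025 ] top 0.0317 [0.6043 0.1739 0.0299] bbox [0.6028 0.1736 0.0301] [0.031 0.031 0.008]
 brass [ 76. 270.] 345 mean [ 0.8501 -0.1877  0.0218] top 0.0277 [ 0.848  -0.1903  0.0253] bbox [ 0.847  -0.1914  0.0254] [0.024 0.064 0.007]
 brass [363. 275.] 71 mean [0.599  0.3353 0.0159] top 0.0174 [0.599  0.33
[... 2365 characters left out ...]
z95 0.0147 rect [ 501. -352.] [121.9 149.6] 8.1
 grey [251. 144.] 49 [ 0.5089 -0.2091  0.0051] z95 0.0096 rect [ 516.1 -213.9] [20.7 56.4] 88.0
 grey [235. 171.] 91 [ 0.5279 -0.072   0.0254] z95 0.0347 rect [530.9 -91.7] [33.4 60.9] 21.2
 grey [181. 192.] 1540 [0.6511 0.0045 0.0053] z95 0.015 rect [649.8  -2. ] [124.  126.1] 2.8
 grey [211. 280.] 10999 [0.5148 0.2162 0.0022] z95 0.0063 rect [488.5 208. ] [484.  210.3] 84.8
 grey [269. 200.] 28 [ 0.4256 -0.0111  0.0018] z95 0.0039 rect [423.1 -13. ] [17.2 25. ] 24.2
 grey [ 97. 277.] 23 [0.7392 0.2724 0.0168] z95 0.0238 rect [743.9 264.4] [30.2 14.2] 89.2
 grey [ 65. 335.] 25 [0.7508 0.3878 0.0012] z95 0.003 rect [750.3 387.4] [ 4.1 42.3] 0.9
```

```bash
python3 -c "
import cv2
a=cv2.imread('pics/side0.png')[90:385,60:330];cv2.imwrite('pics/crop0.png',cv2.resize(a,None,fx=2,fy=2,interpolation=2))"
```

```text
(no output)
```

View pics/crop0.png

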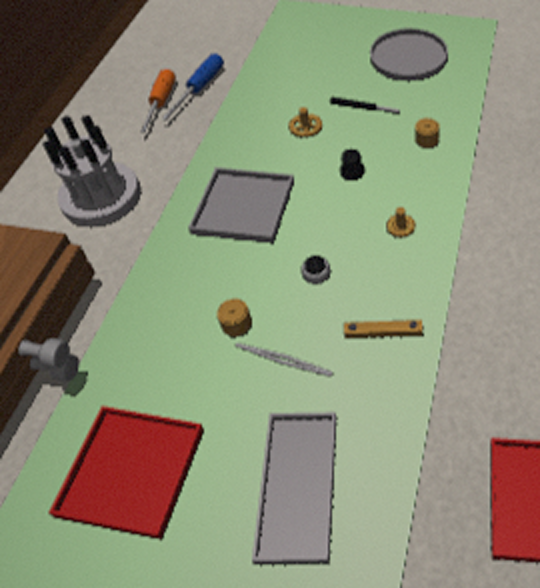

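The crop confirms the layout: the large wheel is the upper-left one at crop (305,123), the small wheel is at (400,222), and the grey square tray on the mat is at (242,205). Next I move the wrist camera over the left half of the mat.

Units first: shifts go in shares of 0.6 m and turns go in shares of 180 degrees. So 0.47 m / 0.6 = 0.7833, -0.261 m / 0.6 = -0.435, -1.345 rad / 3.1416 = -0.4281.

Emit:
nudge_tcp:
  ticks: "0.7833,-0.435,-0.0833,-0.4281,1\n0.7833,-0.435,-0.0833,-0.4281,1\n0.7833,-0.435,-0.0833,-0.4281,1\n0.7833,-0.435,-0.0833,-0.4281,1\n0.7833,-0.435,-0.0833,-0.4281,1\n0.7833,-0.435,-0.0833,-0.4281,1\n0.7833,-0.435,-0.0833,-0.4281,1\n0.7833,-0.435,-0.0833,-0.4281,1\n0.7833,-0.435,-0.0833,-0.4281,1\n0.7833,-0.435,-0.0833,-0.4281,1\n0.7833,-0.435,-0.0833,-0.4281,1\n0.7833,-0.435,-0.0833,-0.4281,1\n0.7833,-0.435,-0.0833,-0.4281,1\n0.7833,-0.435,-0.0833,-0.4281,1\n0.7833,-0.435,-0.0833,-0.4281,1"
  grip_n: 60

```text
t: 1.65
tcp_pos: [0.5385, -0.2506, 0.303]
tool_rot: [0.708, 0.706, -0.0, -0.0]
force: [-0.3, -0.4, 1.1]
finger_gap: 0.997
gripper_force: 0.0
```

```bash
cat > look.py <<'E'
import sys
from h import *
from station import sense, eyes
n=sys.argv[1]; s=sense(); p=eyes.snapshot('wrist'); pickle.dump((s,p),open(n+'.pkl','wb'))
cv2.imwrite(f'pics/{n}.png',p['pixels'][:,:,::-1])
R=Ro.from_quat(s['tool_rot']).as_matrix();print('tcp',np.round(s['tcp_pos'],4),'yaw',np.arctan2(R[1,0],R[0,0]).round(4),'t',s['t'],'gap',s['finger_gap'])
W=cloud(p,s);h,S,V=cv2.split(cv2.cvtColor(p['pixels'],cv2.COLOR_RGB2HSV));ok=(p['range_z']>.15)&(W[...,2]>-.03)&(W[...,2]<.1)
for m,c,a in comps((h>10)&(h<30)&(S>110)&(V>60)&ok,80):
    P=W[m];zt=np.percentile(P[:,2],97);T=P[P[:,2]>zt-.004]
    cir=cv2.minEnclosingCircle((T[:,:2]*1000).astype(np.float32));r=cv2.minAreaRect((T[:,:2]*1000).astype(np.float32))
    print('brass',c.round(),a,'mean',P.mean(0).round(4),'top z',zt.round(4),'topmean',T.mean(0).round(4),'circ',np.round(cir[0],1),round(cir[1],1),'rect',np.round(r[1],1),round(r[2],1))
for m,c,a in comps((S<50)&(V<150)&ok,300):
    P=W[m];r=cv2.minAreaRect((P[:,:2]*1000).astype(np.float32))
    print('grey',c.round(),a,np.median(P,0).round(4),'rect',np.round(r[0],1),np.round(r[1],1),round(r[2],1))
E
python3 look.py w1
```

```text
tcp [ 0.5385 -0.2506  0.303 ] yaw 1.5687 t 1.65 gap 0.9965944947117855
brass [314.  79.] 654 mean [ 0.6124 -0.1553  0.0102] top z 0.0347 topmean [ 0.612  -0.1559  0.0341] circ [ 612.5 -155.9] 5.8 rect [10.2 10.6] 0.7
brass [180.  81.] 572 mean [ 0.4389 -0.1581  0.0291] top z 0.0313 topmean [ 0.4387 -0.1581  0.0292] circ [ 438.3 -157.9] 16.6 rect [31.1 31.9] 89.6
brass [486. 106.] 932 mean [ 0.8388 -0.1904  0.0226] top z 0.0266 topmean [ 0.8417 -0.1906  0.0246] circ [ 841.7 -190.4] 32.0 rect [20.7 63.5] 7.2
grey [66. 43.] 9812 [ 0.2878 -0.1083  0.0006] rect [ 274.3 -133.5] [190.7 145. ] 0.4
grey [248.  10.] 377 [ 0.5264 -0.0806  0.0343] rect [526.3 -79.6] [25.  23.5] 35.7
grey [474.  58.] 4236 [ 8.262e-01 -1.259e-01  4.000e-04] rect [ 828.1 -170.5] [218.9 108.1] 87.2
grey [ 32. 134.] 480 [ 0.1955 -0.2221  0.0008] rect [ 239.9 -248.8] [ 85.4 167.2] 35.7
grey [231. 207.] 4789 [ 0.4962 -0.3413  0.0054] rect [ 495.5 -344.6] [125.9 127.8] 15.4
grey [332. 325.] 1937 [ 0.6645 -0.5478  0.0226] rect [ 647. -557.] [152.1  37.2] 47.8
grey [ 10. 327.] 320 [ 8.580e-02 -5.785e-01  2.000e-04] rect [  85.1 -566.4] [112.5  45.5] 47.5
grey [ 95. 373.] 488 [ 0.2243 -0.6916 -0.    ] rect [ 215.2 -689.2] [73.2 61.9] 7.6
grey [424. 369.] 339 [ 0.795  -0.5778  0.0859] rect [ 790.4 -574.8] [ 2. 76.] 55.7
```

View pics/w1.png

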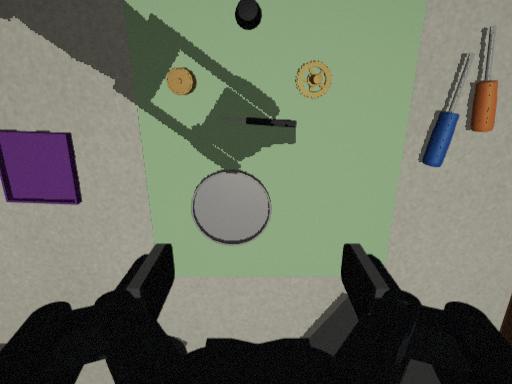

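The wrist view shows the large wheel at (314,79), a barrel at (180,81), the dish at (231,207) and the loupe at (248,13). All positions agree with the fixed cameras. Picking the large wheel.

Emit:
nudge_tcp:
  ticks: "0.1575,0.1225,0.1667,0,0.5\n0.1575,0.1225,0.2333,0,0.5\n0.1575,0.1225,0.3,0,0.5\n0.1575,0.1225,0.35,0,0.5\n0.1575,0.1225,0.4,0,0.5\n0.1575,0.1225,0.4333,0,0.5\n0.1575,0.1225,0.4483,0,0.5\n0.1575,0.1225,0.4483,0,0.5\n0.1575,0.1225,0.4483,0,0.5"
  grip_n: 60

```text
t: 2.6
tcp_pos: [0.6143, -0.1566, 0.0364]
tool_rot: [0.708, 0.707, 0.001, 0.002]
force: [0.7, -0.3, -0.1]
finger_gap: 0.505
gripper_force: 0.0
```

```bash
python3 -c "
from station import eyes;import cv2
for n in('side',):
  p=eyes.snapshot(n)['pixels'][90:230,140:340,::-1];cv2.imwrite('pics/g1.png',cv2.resize(p,None,fx=4,fy=4,interpolation=2))"
```

```text
(no output)
```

View pics/g1.png

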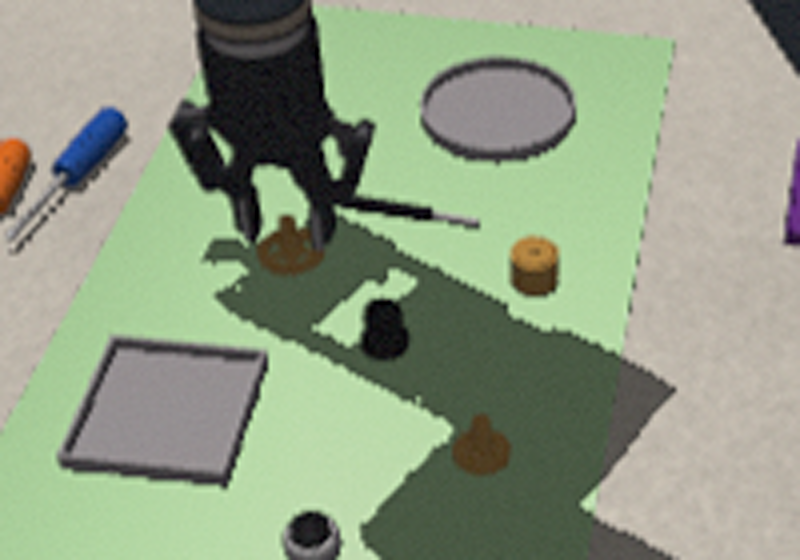

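The fingers straddle the hub at (288,230), with their tips above the rim. Closing, then lifting slightly.

In the tool's units: -0.05 m / 0.6 = -0.0833, -0.03 m / 0.6 = -0.05.

Emit:
nudge_tcp:
  ticks: "0,0,0,0,0\n0,0,0,0,0\n0,0,0,0,0\n0,0,0,0,0\n0,0,0,0,0\n0,0,0,0,0\n0,0,0,0,0\n0,0,-0.0167,0,0\n0,0,-0.05,0,0\n0,0,-0.0833,0,0\n0,0,-0.0833,0,0"
  grip_n: 60

```text
t: 3.75
tcp_pos: [0.6151, -0.1558, 0.0877]
tool_rot: [0.707, 0.707, 0.001, 0.003]
force: [0.5, 0.1, -1.0]
finger_gap: 0.11
gripper_force: 58.5
```

In the tool's units: -0.2135 m / 0.6 = -0.3558, -0.1185 m / 0.6 = -0.1975.

Emit:
nudge_tcp:
  ticks: "-0.05,-0.0283,0,0,0\n-0.1167,-0.0667,0,0,0\n-0.1833,-0.1033,0,0,0\n-0.25,-0.14,0,0,0\n-0.3083,-0.1717,0,0,0\n-0.3417,-0.1908,0,0,0\n-0.3558,-0.1975,0.0167,0,0\n-0.3558,-0.1975,0.0417,0,0\n-0.3558,-0.1975,0.06,0,0\n-0.3558,-0.1975,0.07,0,0\n-0.3558,-0.1975,0.075,0,0\n-0.3558,-0.1975,0.0775,0,0\n-0.3558,-0.1975,0.0775,0,0\n-0.3558,-0.1975,0.0775,0,0"
  grip_n: 60

```text
t: 5.15
tcp_pos: [0.4942, -0.3657, 0.0395]
tool_rot: [0.706, 0.708, -0.0, -0.002]
force: [-4.6, 4.2, 15.2]
finger_gap: 0.112
gripper_force: 60.2
```

In the tool's units: -0.26 m / 0.6 = -0.4333, -0.21 m / 0.6 = -0.35.

Emit:
nudge_tcp:
  ticks: "0,0,0,0,0.2\n0,0,0,0,0.35\n0,0,0,0,0.4\n0,0,0,0,0.4\n0,0,-0.0333,0,0.45\n0,0,-0.0833,0,0.5\n0,0,-0.15,0,0.5\n0,0,-0.2167,0,0.5\n0.0667,0,-0.2833,0,0.7\n0.1333,0,-0.35,0,0.7\n0.1917,0,-0.4333,0,0.7\n0.1917,0,-0.4333,0,0.7\n0.1917,0,-0.4333,0,0.7"
  grip_n: 60

```text
t: 6.45
tcp_pos: [0.4959, -0.2524, 0.3012]
tool_rot: [0.706, 0.708, 0.001, 0.003]
force: [0.7, -0.5, 0.6]
finger_gap: 0.698
gripper_force: 0.0
```

```bash
python3 look.py w2
```

```text
tcp [ 0.4959 -0.2524  0.3012] yaw 1.5735 t 6.45 gap 0.6981338984829323
brass [211.  78.] 569 mean [ 0.4385 -0.1584  0.029 ] top z 0.0314 topmean [ 0.4385 -0.1581  0.0293] circ [ 438.5 -158.3] 16.4 rect [31.5 30.7] 0.3
brass [508. 111.] 284 mean [ 0.8331 -0.1981  0.0172] top z 0.0226 topmean [ 0.835  -0.2063  0.0204] circ [ 834.1 -197.6] 25.8 rect [ 5.1 51.6] 9.5
brass [255. 221.] 478 mean [ 0.493  -0.3636  0.0128] top z 0.0375 topmean [ 0.4937 -0.3653  0.0371] circ [ 493.7 -365.4] 6.1 rect [10.4 11.1] 15.2
grey [105.  39.] 8860 [ 0.3095 -0.1039  0.0005] rect [302.  -98.9] [117.6 242.3] 55.2
grey [283.   8.] 328 [ 0.5254 -0.0818  0.0344] rect [525.7 -82.1] [19.5 27. ] 81.0
grey [502.  93.] 408 [ 8.328e-01 -1.765e-01  1.000e-04] rect [ 832.8 -168.7] [ 17.4 116.8] 6.8
grey [479.  97.] 1095 [ 8.021e-01 -1.763e-01  6.000e-04] rect [ 798.3 -199.6] [157.   41.2] 84.8
grey [292. 119.] 377 [ 0.5458 -0.2104  0.0099] rect [ 537.9 -210.7] [  8.3 103.7] 86.6
grey [256. 211.] 2685 [ 0.4919 -0.3496  0.0056] rect [ 494.7 -341. ] [124.3 120.3] 19.1
grey [ 12. 353.] 616 [ 0.0647 -0.6186  0.0186] rect [  53.1 -631.7] [42.  68.6] 84.7
grey [374. 352.] 367 [ 0.6702 -0.5418  0.0902] rect [ 669.4 -542.9] [52.3  3.7] 54.8
```

View pics/w2.png

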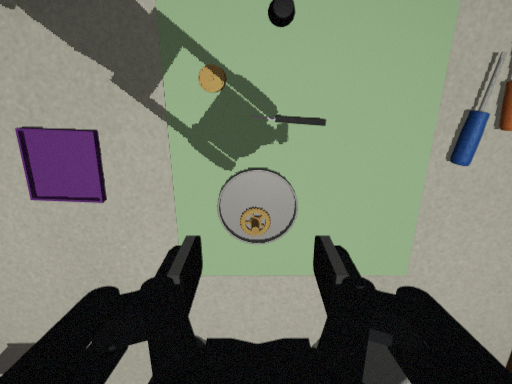

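The large wheel lies flat at (255,221) in the dish, about 22 mm off centre. Now looking at the other half.

In the tool's units: 0.3 m / 0.6 = 0.5, 0.25 m / 0.6 = 0.4167.

Emit:
nudge_tcp:
  ticks: "0.0833,0.0083,0,0,0.7\n0.1667,0.0167,0,0,0.7\n0.25,0.025,0,0,0.7\n0.3333,0.0333,0,0,0.7\n0.4167,0.0417,0,0,0.7\n0.4833,0.0583,0,0,0.7\n0.5,0.0583,0,0,0.7\n0.5,0.0583,0,0,0.7\n0.5,0.0583,0,0,0.7"
  grip_n: 60

```text
t: 7.4
tcp_pos: [0.5294, 0.0451, 0.2965]
tool_rot: [0.707, 0.707, -0.001, -0.001]
force: [0.2, -0.2, 0.9]
finger_gap: 0.703
gripper_force: 0.0
```

```bash
python3 look.py w3
```

```text
tcp [0.5294 0.0451 0.2965] yaw 1.57 t 7.4 gap 0.702979401190933
brass [498.  36.] 1017 mean [0.7862 0.1805 0.0672] top z 0.0692 topmean [0.7857 0.1808 0.0677] circ [785.9 180.1] 35.4 rect [16.2 69.7] 0.4
brass [315.  48.] 661 mean [0.5977 0.1741 0.0288] top z 0.0313 topmean [0.5982 0.1745 0.0292] circ [598.3 174.5] 16.5 rect [31.6 31.9] 5.1
brass [186.  66.] 680 mean [0.4365 0.1551 0.0142] top z 0.0159 topmean [0.436  0.1552 0.0144] circ [436.  154.6] 42.6 rect [84.8 13.1] 12.7
brass [201. 178.] 378 mean [0.4457 0.0059 0.0117] top z 0.0348 topmean [0.4448 0.0042 0.0343] circ [444.8   4.1] 5.7 rect [10.4 11. ] 63.2
brass [204. 279.] 196 mean [ 0.4445 -0.156   0.027 ] top z 0.032 topmean [ 0.4439 -0.1588  0.0293] circ [ 440.9 -157.8] 15.6 rect [30.7 17.7] 72.4
brass [449. 293.] 576 mean [ 0.8386 -0.1858  0.021 ] top z 0.026 topmean [ 0.8419 -0.1888  0.0242] circ [ 842.  -190.3] 33.1 rect [18.  65.9] 8.0
grey [65. 94.] 12258 [0.2627 0.1168 0.0005] rect [277.2 137.9] [172.9 207.3] 82.4
grey [456.  37.] 895 [7.818e-01 1.904e-01 3.000e-04] rect [781.6 187.6] [19.4 88.9] 2.7
grey [259.  20.] 465 [0.5285 0.2089 0.0062] rect [533.7 208.7] [ 10.4 113.6] 82.7
grey [452. 157.] 707 [0.7981 0.0403 0.0092] rect [813.9  25.1] [102.5  52.9] 80.1
grey [353. 186.] 1395 [ 0.682  -0.0225  0.0075] rect [648.3   5. ] [105.6 109.8] 2.7
grey [480. 169.] 2247 [0.8188 0.0309 0.024 ] rect [867.7   9.4] [ 71.3 144.3] 64.8
grey [446. 264.] 457 [ 8.337e-01 -1.387e-01  4.000e-04] rect [ 839.4 -157. ] [ 25.  129.9] 1.3
grey [244. 336.] 332 [ 0.5057 -0.2857  0.0082] rect [ 501.4 -291.1] [24.6 85.8] 79.9
```

View pics/w3.png

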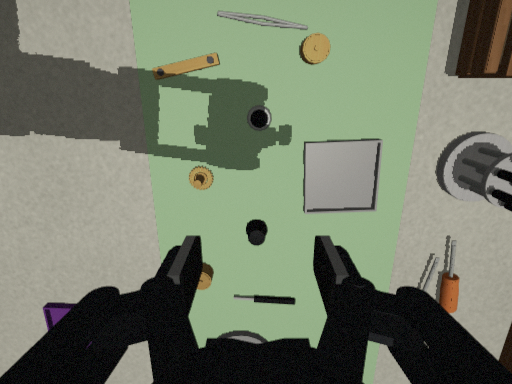

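The small wheel is at (201,178), barrel two at (315,48), the bridge at (186,66) tilted about +0.22 rad, and the square tray at (342,176). Small wheel next.

In the tool's units: 0.26 m / 0.6 = 0.4333, -0.0846 m / 0.6 = -0.141.

Emit:
nudge_tcp:
  ticks: "-0.0333,-0.0667,0.0833,0,0.5\n-0.0683,-0.1333,0.1667,0,0.5\n-0.0683,-0.141,0.2333,0,0.5\n-0.0683,-0.141,0.3,0,0.5\n-0.0683,-0.141,0.35,0,0.5\n-0.0683,-0.141,0.3917,0,0.5\n-0.0683,-0.141,0.42,0,0.5\n-0.0683,-0.141,0.4333,0,0.5\n-0.0683,-0.141,0.4333,0,0.5\n-0.0683,-0.141,0.4333,0,0.5\n-0.0683,-0.141,0.4333,0,0\n-0.0683,-0.141,0.4333,0,0\n-0.0683,-0.141,0.4333,0,0\n-0.0683,-0.141,0.4333,0,0\n-0.0683,-0.141,0.4333,0,0\n-0.0683,-0.141,0.4333,0,0\n-0.0683,-0.141,0.4333,0,0\n-0.0683,-0.141,0.4333,0,0"
  grip_n: 60

```text
t: 9.25
tcp_pos: [0.4455, 0.0054, 0.0389]
tool_rot: [0.707, 0.707, 0.001, 0.001]
force: [0.0, -1.3, 6.2]
finger_gap: 0.113
gripper_force: 58.6
```

Emit:
nudge_tcp:
  ticks: "0,0,-0.0167,0,0\n0,0,-0.05,0,0\n0,0,-0.1,0,0\n0,0,-0.1,0,0\n0,0,-0.1,0,0"

```text
t: 9.75
tcp_pos: [0.4454, 0.0055, 0.0988]
tool_rot: [0.707, 0.707, 0.001, 0.001]
force: [0.9, -0.2, 0.2]
finger_gap: 0.112
gripper_force: 58.6
```

In the tool's units: -0.3165 m / 0.6 = -0.5275, 0.05 m / 0.6 = 0.0833.

Emit:
nudge_tcp:
  ticks: "-0.05,0.0083,-0.0167,0,0\n-0.1167,0.0167,-0.0167,0,0\n-0.1917,0.025,-0.0167,0,0\n-0.2667,0.0367,-0.0167,0,0\n-0.3417,0.05,-0.0167,0,0\n-0.4167,0.0617,0,0,0\n-0.475,0.075,0,0,0\n-0.5083,0.0833,0,0,0\n-0.5275,0.0833,0.0167,0,0\n-0.5275,0.0833,0.0417,0,0\n-0.5275,0.0833,0.065,0,0\n-0.5275,0.0833,0.0817,0,0\n-0.5275,0.0833,0.0883,0,0\n-0.5275,0.0833,0.0925,0,0\n-0.5275,0.0833,0.0958,0,0\n-0.5275,0.0833,0.0958,0,0\n-0.5275,0.0833,0.0958,0,0"
  grip_n: 60

```text
t: 11.45
tcp_pos: [0.4942, -0.3092, 0.0419]
tool_rot: [0.707, 0.707, 0.0, -0.001]
force: [-3.2, 3.7, 9.9]
finger_gap: 0.109
gripper_force: 59.6
```

In the tool's units: 0.151 m / 0.6 = 0.2517, -0.0557 m / 0.6 = -0.0928.

Emit:
nudge_tcp:
  ticks: "0,0,0,0,0.2\n0,0,0,0,0.35\n0,0,0,0,0.4\n0,0,0,0,0.4\n0,0,-0.0333,0,0.45\n0,0,-0.0833,0,0.5\n0,0,-0.1333,0,0.55\n0.0667,-0.025,-0.15,0,0.65\n0.1333,-0.05,-0.15,0,0.65\n0.2,-0.075,-0.15,0,0.65\n0.2517,-0.0928,-0.1333,0,0.65\n0.2517,-0.0928,-0.0833,0,0.65\n0.2517,-0.0928,-0.05,0,0.65\n0.2517,-0.0928,-0.05,0,0.65\n0.2517,-0.0928,-0.05,0,0.65"
  grip_n: 60

```text
t: 12.95
tcp_pos: [0.4394, -0.1601, 0.0703]
tool_rot: [0.707, 0.707, -0.0, -0.0]
force: [-0.4, 0.5, 0.1]
finger_gap: 0.651
gripper_force: 0.0
```

```bash
python3 -c "
from station import eyes;import cv2
p=eyes.snapshot('side')['pixels'][80:220,180:360,::-1];cv2.imwrite('pics/g2.png',cv2.resize(p,None,fx=4,fy=4,interpolation=2))"
```

```text
(no output)
```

View pics/g2.png

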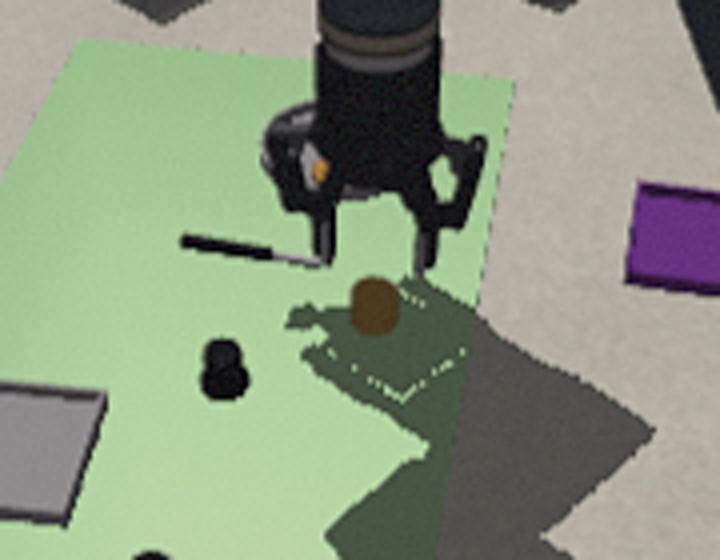

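The fingers are centred above the barrel at (375,305). Descending and gripping.

In the tool's units: 0.043 m / 0.6 = 0.0717, 0.002 m / 0.6 = 0.0033.

Emit:
nudge_tcp:
  ticks: "0.0033,-0.0017,0.025,0,0.65\n0.0033,-0.0017,0.05,0,0.65\n0.0033,-0.0017,0.0667,0,0.65\n0.0033,-0.0017,0.0717,0,0.65\n0.0033,-0.0017,0.0717,0,0.65\n0.0033,-0.0017,0.0717,0,0.2\n0.0033,-0.0017,0.0717,0,0.2\n0.0033,-0.0017,0.0717,0,0.2\n0.0033,-0.0017,0.0717,0,0.2\n0.0033,-0.0017,0.0717,0,0.2\n0.0033,-0.0017,0.0717,0,0.2"
  grip_n: 60

```text
t: 14.1
tcp_pos: [0.4387, -0.1583, 0.0282]
tool_rot: [0.707, 0.707, 0.0, 0.001]
force: [-0.4, -0.3, 6.4]
finger_gap: 0.378
gripper_force: 59.3
```

Emit:
nudge_tcp:
  ticks: "0,0,-0.0167,0,0.2\n0,0,-0.05,0,0.2\n0,0,-0.1,0,0.2\n0,0,-0.1167,0,0.2\n0,0,-0.1167,0,0.2"

```text
t: 14.6
tcp_pos: [0.4391, -0.1585, 0.0989]
tool_rot: [0.707, 0.707, 0.0, 0.002]
force: [0.7, -0.4, -0.7]
finger_gap: 0.373
gripper_force: 59.6
```

In the tool's units: 0.2105 m / 0.6 = 0.3508, 0.1405 m / 0.6 = 0.2342.

Emit:
nudge_tcp:
  ticks: "0.0333,0.05,0,0,0.2\n0.075,0.1117,0,0,0.2\n0.1167,0.175,0,0,0.2\n0.1583,0.2367,0,0,0.2\n0.2,0.3,0,0,0.2\n0.225,0.3367,0,0,0.2\n0.2342,0.3508,0.0083,0,0.2\n0.2342,0.3508,0.0333,0,0.2\n0.2342,0.3508,0.0583,0,0.2\n0.2342,0.3508,0.0833,0,0.2\n0.2342,0.3508,0.1,0,0.2\n0.2342,0.3508,0.1067,0,0.2\n0.2342,0.3508,0.1108,0,0.2\n0.2342,0.3508,0.1133,0,0.2\n0.2342,0.3508,0.1133,0,0.2\n0.2342,0.3508,0.1133,0,0.2"
  grip_n: 60

```text
t: 16.2
tcp_pos: [0.6469, -0.0181, 0.0312]
tool_rot: [0.707, 0.707, -0.001, -0.001]
force: [-5.6, -0.4, 10.7]
finger_gap: 0.378
gripper_force: 60.9
```

Emit:
nudge_tcp:
  ticks: "0,0,0,0,0.45\n0,0,0,0,0.5\n0,0,0,0,0.5\n0,0,-0.0167,0,0.5\n0,0,-0.05,0,0.5\n0,0,-0.1,0,0.55\n0,0,-0.1333,0,0.65\n0.0667,-0.0167,-0.1333,0,0.65\n0.1417,-0.0333,-0.1333,0,0.65\n0.2167,-0.0583,-0.1333,0,0.65\n0.2833,-0.0817,-0.1333,0,0.65\n0.321,-0.0817,-0.1,0,0.65\n0.321,-0.0817,-0.065,0,0.65\n0.321,-0.0817,-0.065,0,0.65\n0.321,-0.0817,-0.065,0,0.65"
  grip_n: 60

```text
t: 17.7
tcp_pos: [0.5999, 0.175, 0.0685]
tool_rot: [0.707, 0.707, -0.0, -0.0]
force: [0.1, -0.7, 0.6]
finger_gap: 0.648
gripper_force: 0.0
```

```bash
python3 -c "
from station import eyes;import cv2
p=eyes.snapshot('side')['pixels'][140:300,80:280,::-1];cv2.imwrite('pics/g3.png',cv2.resize(p,None,fx=3.7,fy=3.7,interpolation=2))"
```

```text
(no output)
```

View pics/g3.png

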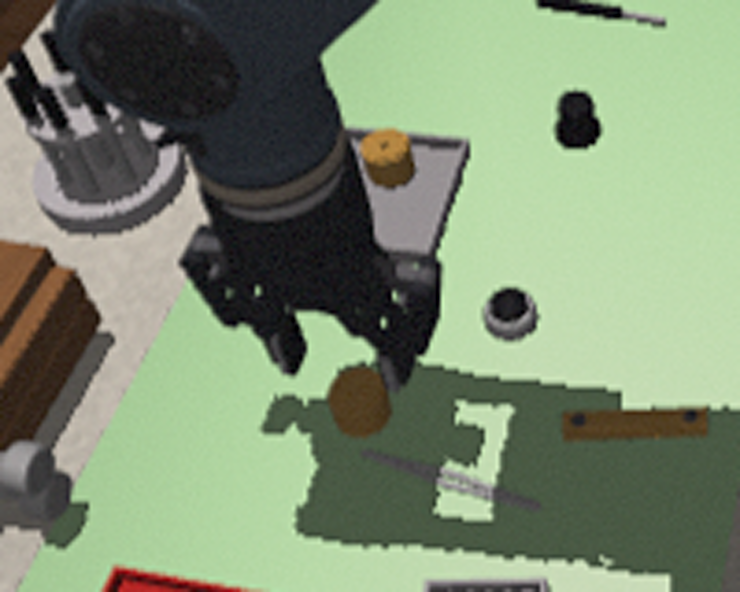

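The first barrel stands in the square tray at (388,158). The second, at (360,400), lies between the fingers and the tweezers are clear. Gripping it.

In the tool's units: 0.041 m / 0.6 = 0.0683, 0.038 m / 0.6 = 0.0633.

Emit:
nudge_tcp:
  ticks: "0,-0.0025,0.025,0,0.65\n0,-0.0025,0.05,0,0.65\n0,-0.0025,0.0633,0,0.65\n0,-0.0025,0.0683,0,0.65\n0,-0.0025,0.0683,0,0.65\n0,-0.0025,0.0683,0,0.2\n0,-0.0025,0.0683,0,0.2\n0,-0.0025,0.0683,0,0.2\n0,-0.0025,0.0683,0,0.2\n0,-0.0025,0.0683,0,0.2\n0,-0.0025,0.0683,0,0.2"
  grip_n: 60

```text
t: 18.85
tcp_pos: [0.5989, 0.1752, 0.028]
tool_rot: [0.707, 0.707, 0.001, 0.0]
force: [-0.0, -0.1, 4.0]
finger_gap: 0.376
gripper_force: 59.7
```

Emit:
nudge_tcp:
  ticks: "0,0,-0.0167,0,0.2\n0,0,-0.05,0,0.2\n0,0,-0.1,0,0.2\n0,0,-0.1167,0,0.2\n0,0,-0.1167,0,0.2"

```text
t: 19.35
tcp_pos: [0.5992, 0.1753, 0.0989]
tool_rot: [0.707, 0.707, 0.001, 0.001]
force: [-0.1, 0.2, -1.4]
finger_gap: 0.377
gripper_force: 59.7
```

In the tool's units: -0.148 m / 0.6 = -0.2467, 0.0503 m / 0.6 = 0.0838.

Emit:
nudge_tcp:
  ticks: "-0.05,0.0167,0,0,0.2\n-0.1167,0.0367,0,0,0.2\n-0.1833,0.0617,0,0,0.2\n-0.23,0.0783,0,0,0.2\n-0.2467,0.0838,0.0083,0,0.2\n-0.2467,0.0838,0.0333,0,0.2\n-0.2467,0.0838,0.0583,0,0.2\n-0.2467,0.0838,0.0833,0,0.2\n-0.2467,0.0838,0.1,0,0.2\n-0.2467,0.0838,0.1067,0,0.2\n-0.2467,0.0838,0.1108,0,0.2\n-0.2467,0.0838,0.1133,0,0.2\n-0.2467,0.0838,0.1133,0,0.2\n-0.2467,0.0838,0.1133,0,0.2"
  grip_n: 60

```text
t: 20.75
tcp_pos: [0.647, 0.0284, 0.031]
tool_rot: [0.707, 0.707, -0.001, -0.001]
force: [-5.3, 1.9, 8.6]
finger_gap: 0.375
gripper_force: 60.6
```

In the tool's units: -0.27 m / 0.6 = -0.45, -0.22 m / 0.6 = -0.3667.

Emit:
nudge_tcp:
  ticks: "0,0,0,0,0.45\n0,0,0,0,0.5\n0,0,0,0,0.5\n0,0,-0.0167,0,0.5\n0,0,-0.05,0,0.5\n0,0,-0.1,0,0.5\n0,0,-0.1667,0,0.5\n0.05,-0.0417,-0.2167,0,0.5\n0.0917,-0.0833,-0.2667,0,0.5\n0.1333,-0.1333,-0.3167,0,0.5\n0.1667,-0.1833,-0.3667,0,0.5\n0.2167,-0.2333,-0.4167,0,0.5\n0.2533,-0.2833,-0.45,0,0.5\n0.2533,-0.295,-0.45,0,0.5\n0.2533,-0.295,-0.45,0,0.5\n0.2533,-0.295,-0.45,0,0.5"
  grip_n: 60

```text
t: 22.35
tcp_pos: [0.4721, 0.1786, 0.2992]
tool_rot: [0.707, 0.707, 0.0, 0.0]
force: [-0.2, -0.6, -0.3]
finger_gap: 0.499
gripper_force: 0.0
```

```bash
python3 look.py w4
```

```text
tcp [0.4721 0.1786 0.2992] yaw 1.5704 t 22.35 gap 0.49916247772002187
brass [508. 171.] 249 mean [0.7834 0.1638 0.0672] top z 0.0687 topmean [0.7833 0.164  0.0673] circ [786.5 170.9] 26.7 rect [14.1 53.4] 15.2
brass [232. 166.] 506 mean [0.4353 0.1568 0.0141] top z 0.0157 topmean [0.4355 0.1565 0.0142] circ [435.4 156.5] 42.3 rect [84.5 13.8] 13.0
brass [370. 260.] 775 mean [0.6447 0.0114 0.0291] top z 0.034 topmean [0.6455 0.0094 0.0318] circ [646.5   6. ] 38.5 rect [76.4 32. ] 89.4
grey [487.  84.] 2803 [0.778  0.2695 0.0008] rect [763.6 254.7] [ 57.7 222.6] 0.7
grey [ 79. 136.] 14325 [0.2114 0.1954 0.0005] rect [240.1 187.3] [223.9 269.9] 74.4
grey [296. 207.] 306 [0.5278 0.0961 0.0156] rect [530.1  89.7] [33.3 36. ] 16.0
grey [ 15. 264.] 1762 [ 0.0809 -0.005   0.0133] rect [ 74.4 -23.6] [192.   59.2] 74.0
grey [472. 235.] 691 [0.8004 0.0505 0.0088] rect [815.3  30. ] [103.4  54.3] 67.7
grey [370. 250.] 2777 [0.6552 0.0182 0.0054] rect [651.3   1.9] [111.  117.7] 2.9
grey [493. 254.] 1746 [0.8185 0.0288 0.0192] rect [841.4  -6. ] [ 65.  135.6] 15.5
```

View pics/w4.png

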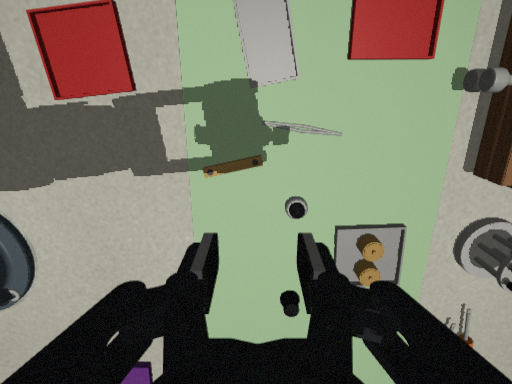

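Both barrels stand side by side in the tray at (372,250) and (369,275). The bridge is at (232,166), angle +0.225. The oblong tray runs from (265,0) to (275,80), tilted about 11°. I'll hover over the bridge with the jaws nearly shut and measure fingertip height from depth.

In the tool's units: 0.25 m / 0.6 = 0.4167, 0.24 m / 0.6 = 0.4, 1.345 rad / 3.1416 = 0.4281.

Emit:
nudge_tcp:
  ticks: "-0.0372,-0.061,0.0667,0.0477,0.35\n-0.0372,-0.061,0.1333,0.0955,0.35\n-0.0372,-0.061,0.2,0.1432,0.35\n-0.0372,-0.061,0.25,0.191,0.35\n-0.0372,-0.061,0.3,0.2387,0.35\n-0.0372,-0.061,0.3333,0.2865,0.35\n-0.0372,-0.061,0.3667,0.3342,0.35\n-0.0372,-0.061,0.4,0.382,0.35\n-0.0372,-0.061,0.4167,0.4281,0.35\n-0.0372,-0.061,0.4167,0.4281,0.35\n-0.0372,-0.061,0.4167,0.4281,0.35\n-0.0372,-0.061,0.4167,0.4281,0.35"
  grip_n: 60

```text
t: 23.6
tcp_pos: [0.4357, 0.1565, 0.0494]
tool_rot: [0.994, 0.113, 0.0, 0.0]
force: [0.3, 0.4, -0.8]
finger_gap: 0.35
gripper_force: 0.0
```

```bash
cat > tips.py <<'E'
from h import *
from station import sense, eyes
s=sense();R=Ro.from_quat(s['tool_rot']).as_matrix();print(np.round(s['tcp_pos'],4),'yaw',np.arctan2(R[1,0],R[0,0]).round(4))
for n in('side','scene'):
    p=eyes.snapshot(n);W=cloud(p);h,S,V=cv2.split(cv2.cvtColor(p['pixels'],cv2.COLOR_RGB2HSV))
    L=(W-s['tcp_pos'])@R
    m=(V<60)&(abs(L[...,0])<.02)&(abs(L[...,1])<.05)&(L[...,2]>0)&(L[...,2]<.06)&(W[...,2]>.006)&(p['range_z']>0)
    m&=~((h>10)&(h<30)&(S>110)) & ~((h>38)&(h<80)&(S>50))
    print(n,m.sum(),'tool z pct',np.percentile(L[m][:,2],[50,80,90,95,99]).round(4) if m.sum() else '')
    cv2.imwrite(f'pics/tip_{n}.png',cv2.resize(p['pixels'][180:290,200:330,::-1],None,fx=5,fy=5,interpolation=2))
E
python3 tips.py
```

```text
[0.4357 0.1565 0.0494] yaw 0.2271
side 12 tool z pct [0.0068 0.0086 0.0093 0.0094 0.0094]
scene 9 tool z pct [0.0068 0.0081 0.0084 0.0087 0.0089]
```

View pics/tip_side.png

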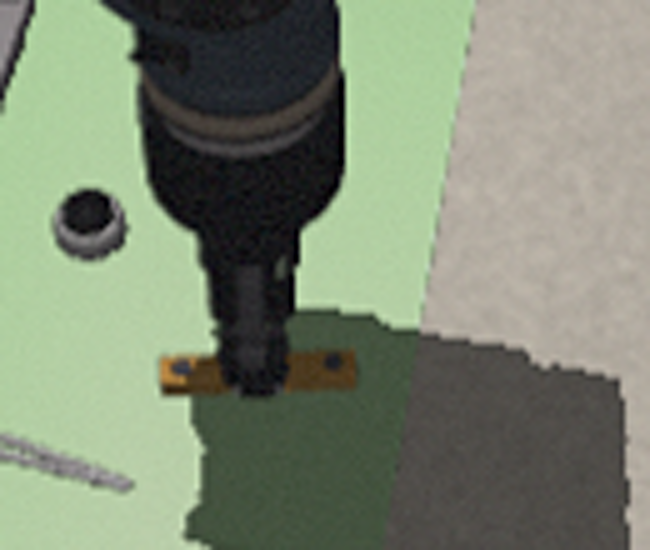

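The fingers straddle the bridge at (258,370). Descending gently while watching the force.

Units first: shifts go in shares of 0.6 m and turns go in shares of 180 degrees. So 0.02 m / 0.6 = 0.0333, 0.018 m / 0.6 = 0.03.

Emit:
nudge_tcp:
  ticks: "0,0,0.0117,0,0.3\n0,0,0.0217,0,0.3\n0,0,0.03,0,0.3\n0,0,0.0333,0,0.3\n0,0,0.0333,0,0.3"
  grip_n: 60

```text
t: 24.2
tcp_pos: [0.4347, 0.1568, 0.0288]
tool_rot: [0.994, 0.113, -0.001, -0.0]
force: [-0.3, -0.1, 1.2]
finger_gap: 0.299
gripper_force: 0.0
```

Emit:
nudge_tcp:
  ticks: "0,0,0.0017,0,0.22\n0,0,0.0017,0,0\n0,0,0.0017,0,0\n0,0,0.0017,0,0\n0,0,0.0017,0,0\n0,0,0.0017,0,0"

```text
t: 24.8
tcp_pos: [0.4351, 0.1568, 0.0285]
tool_rot: [0.994, 0.113, 0.0, -0.0]
force: [-0.3, 0.1, 2.5]
finger_gap: 0.136
gripper_force: 59.6
```

In the tool's units: -0.1634 m / 0.6 = -0.2723, 0.0836 m / 0.6 = 0.1393, -1.535 rad / 3.1416 = -0.4886.

Emit:
nudge_tcp:
  ticks: "0,0,-0.0167,0,0\n0,0,-0.05,0,0\n0,0,-0.1,0,0\n0,0,-0.1333,0,0\n0.0167,-0.0333,-0.1333,-0.0477,0\n0.0333,-0.0667,-0.1333,-0.0955,0\n0.05,-0.1,-0.1333,-0.1432,0\n0.0667,-0.1333,-0.1333,-0.191,0\n0.0833,-0.1667,-0.1333,-0.2387,0\n0.1,-0.2,-0.1333,-0.2865,0\n0.1167,-0.2333,-0.1333,-0.3342,0\n0.1333,-0.2583,-0.1333,-0.382,0\n0.1393,-0.2723,-0.1333,-0.4297,0\n0.1393,-0.2723,-0.1333,-0.4775,0\n0.1393,-0.2723,-0.1167,-0.4886,0\n0.1393,-0.2723,-0.0833,-0.4886,0\n0.1393,-0.2723,-0.0833,-0.4886,0\n0.1393,-0.2723,-0.0833,-0.4886,0"
  grip_n: 60

```text
t: 26.6
tcp_pos: [0.4794, 0.3346, 0.0784]
tool_rot: [0.637, 0.771, -0.001, -0.0]
force: [0.5, 0.6, -1.1]
finger_gap: 0.138
gripper_force: 59.3
```

```bash
python3 - <<'E'
from station import eyes
from h import *
p=eyes.snapshot('side');W=cloud(p);cv2.imwrite('pics/b.png',cv2.resize(p['pixels'][255:384,130:300,::-1],None,fx=4.6,fy=4.6,interpolation=2))
h,S,V=cv2.split(cv2.cvtColor(p['pixels'],cv2.COLOR_RGB2HSV))
m=(S<60)&(W[...,2]>.003)&(W[...,2]<.02)&(abs(W[...,0]-.48)<.06)&(abs(W[...,1]-.335)<.1)
for m,c,a in comps(m,200):
    r=cv2.minAreaRect((W[m][:,:2]*1000).astype(np.float32));print(c,a,r)
E
```

```text
[207.20931717 349.39757498] 1567 ((481.3781433105469, 357.29071044921875), (76.44815826416016, 101.31349182128906), 11.000962257385254)
```

View pics/b.png

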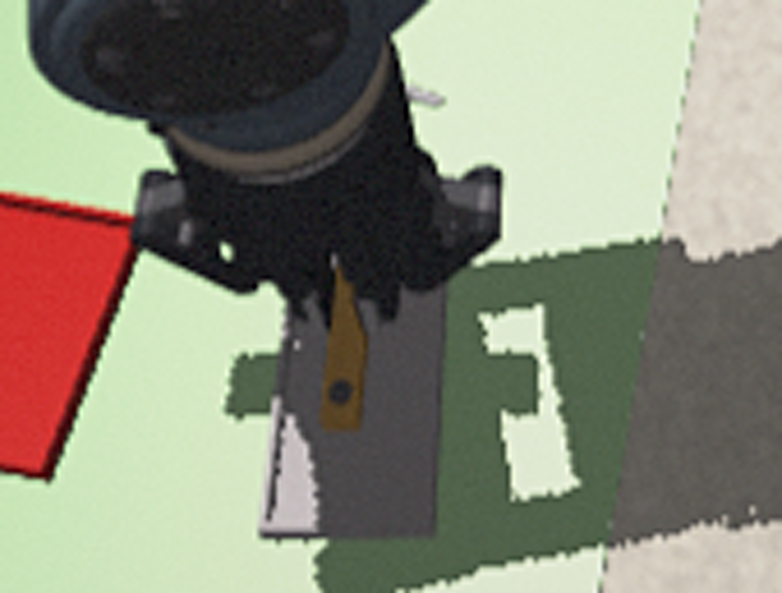

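The bridge at (345,370) is held level above the oblong tray and parallel to its walls. Setting it down.

In the tool's units: 0.047 m / 0.6 = 0.0783, 0.0465 m / 0.6 = 0.0775.

Emit:
nudge_tcp:
  ticks: "0,0,0.025,0,0\n0,0,0.05,0,0\n0,0,0.065,0,0\n0,0,0.0717,0,0\n0,0,0.075,0,0\n0,0,0.0775,0,0\n0,0,0.0783,0,0\n0,0,0.0783,0,0"
  grip_n: 60

```text
t: 27.45
tcp_pos: [0.4801, 0.3349, 0.0316]
tool_rot: [0.637, 0.771, 0.0, 0.0]
force: [1.0, 0.5, -0.8]
finger_gap: 0.139
gripper_force: 59.3
```

In the tool's units: 0.0015 m / 0.6 = 0.0025, 0.0008 m / 0.6 = 0.0013.

Emit:
nudge_tcp:
  ticks: "0,0,0.0013,0,0\n0,0,0.0025,0,0\n0,0,0.0025,0,0"
  grip_n: 60

```text
t: 27.75
tcp_pos: [0.4802, 0.3349, 0.0315]
tool_rot: [0.637, 0.771, 0.001, 0.0]
force: [-1.7, -0.9, 8.0]
finger_gap: 0.141
gripper_force: 60.4
```

Emit:
nudge_tcp:
  ticks: "0,0,0,0,0.25\n0,0,0,0,0.35\n0,0,0,0,0.35\n0,0,-0.0167,0,0.35\n0,0,-0.05,0,0.35\n0,0,-0.1167,0,0.4\n0,0,-0.1833,0,0.4\n0,0,-0.25,0,0.4\n-0.05,0,-0.3167,0,0.4\n-0.1333,0,-0.3833,0,0.4\n-0.2,0,-0.45,0,0.4\n-0.2,0,-0.45,0,0.4\n-0.2,0,-0.45,0,0.4"

```text
t: 29.05
tcp_pos: [0.5043, 0.2154, 0.3031]
tool_rot: [0.638, 0.77, 0.003, 0.002]
force: [-0.1, 0.3, -0.3]
finger_gap: 0.404
gripper_force: 0.0
```

```bash
python3 look.py w5; python3 - <<'E'
from station import eyes
import cv2
p=eyes.snapshot('scene')['pixels'][:,:,::-1];q=eyes.snapshot('side')['pixels'][:,:,::-1]
import numpy as np
cv2.imwrite('pics/fin.png',np.vstack([cv2.resize(p[150:300,60:430],(740,300)),cv2.resize(q[90:384,80:330],(250*294//294,294))[:, :] if 0 else cv2.resize(cv2.rotate(q[90:384,80:330],cv2.ROTATE_90_COUNTERCLOCKWISE),(740,295))]))
E
```

```text
tcp [0.5043 0.2154 0.3031] yaw 1.7576 t 29.05 gap 0.4036310361466809
brass [254.  53.] 648 mean [0.4782 0.3385 0.0171] top z 0.019 topmean [0.4785 0.3378 0.0175] circ [478.6 337. ] 42.3 rect [12.3 83.9] 10.9
brass [480. 170.] 1862 mean [0.7854 0.2512 0.0671] top z 0.0691 topmean [0.785  0.2513 0.0674] circ [785.7 250.1] 104.9 rect [ 17.4 209.4] 0.3
brass [494. 216.] 3395 mean [0.8176 0.2    0.0801] top z 0.0814 topmean [0.8176 0.1999 0.0801] circ [832.2 221.7] 86.9 rect [ 69.5 173.8] 25.5
grey [ 76. 114.] 12594 [0.2433 0.2144 0.0005] rect [258.8 226.3] [210.3 229. ] 85.2
grey [454. 137.] 2600 [7.779e-01 2.767e-01 7.000e-04] rect [767.6 274. ] [270.9  65.8] 87.5
grey [245.  94.] 1000 [0.4733 0.2863 0.0055] rect [478.8 293. ] [49.6 56. ] 11.7
grey [342. 269.] 565 [0.6825 0.0448 0.0057] rect [672.5  38.8] [53.1 47.1] 1.7
grey [418. 277.] 507 [0.8052 0.0583 0.0078] rect [822.   52.1] [95.  36.2] 30.2
grey [289. 296.] 346 [ 0.6045 -0.0266  0.0061] rect [598.1 -13. ] [23.5 77.9] 21.1
grey [442. 304.] 1877 [0.8315 0.037  0.0308] rect [888.3  -5.8] [180.4 159.6] 1.1
```

View pics/fin.png

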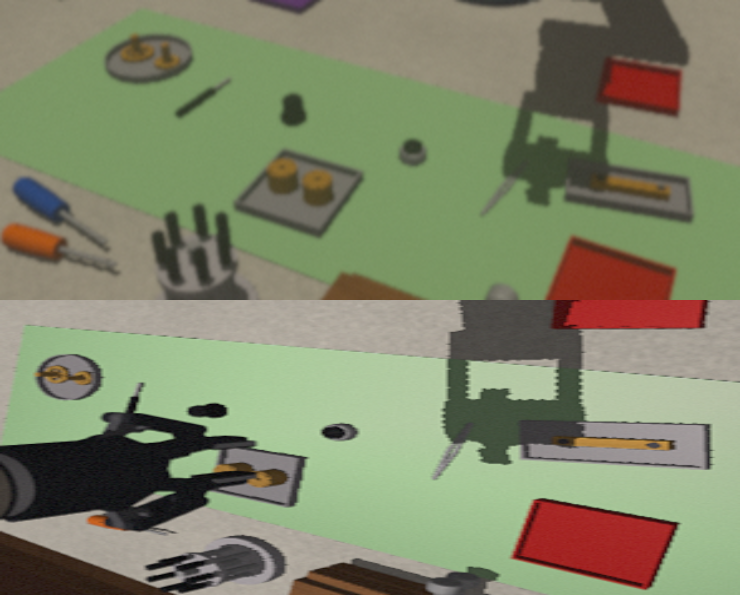

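The final views show both wheels in the dish at (148,55), both barrels in the square tray at (300,180) and the bridge in the oblong tray at (635,187). The loupe and oil pot are still standing.

```bash
python3 -c "
from station import job
print(job.sign_off())"
```

```text
the job is handed in; nothing more can be done
None
```

All five parts are in their trays (wheels in the round dish, barrels in the square tray, bridge in the oblong tray), the loupe and oil pot still stand, and I handed the job in at about 29 s with no verdict returned.

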